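# Hold the sprung reader arm over an indicator vial

### The job

Pick the red-capped indicator vial out of the tray, leaving the other three standing in it, set it upright and fully down in the round well of the reader stand and let go of it while the blue reader arm is still at rest. Then, with the fingers, swing the reader arm, which has an orange handle, over the vial, against its spring, all the way to its stop, and finish while holding it there: the arm springs back if let go. Do not push the things lying round the work.

Things in the scene. Friction and masses are not known exactly. Their poses are not given: they have to be found in the camera images.
- red_vial (a point): red-capped vial: clear body 20 mm across, ribbed red cap 22 mm across forming its top 23 mm, 62 mm tall in all, 25 g, loose, standing upright in the tray; this point is its centre, 31 mm above its underside; z is its long axis
- blue_vial (a point): blue-capped vial: clear body 20 mm across, ribbed blue cap 22 mm across forming its top 23 mm, 62 mm tall in all, 25 g, loose, standing upright in the tray; this point is its centre, 31 mm above its underside; z is its long axis; leave it in the tray
- yellow_vial (a point): yellow-capped vial: clear body 20 mm across, ribbed yellow cap 22 mm across forming its top 23 mm, 62 mm tall in all, 25 g, loose, standing upright in the tray; this point is its centre, 31 mm above its underside; z is its long axis; leave it in the tray
- green_vial (a point): green-capped vial: clear body 20 mm across, ribbed green cap 22 mm across forming its top 23 mm, 62 mm tall in all, 25 g, loose, standing upright in the tray; this point is its centre, 31 mm above its underside; z is its long axis; leave it in the tray
- tray: shallow white plastic tray holding the four vials, fixed, 108 x 108 mm, 14 mm high, walls 3 mm, floor 3 mm thick; origin at the centre of its underside, x and y along its sides. The vials stand about 28 mm either way from its centre in x and y, one near each corner, which colour where varies
- stand: reader stand, fixed: white base plate 72 (x) x 122 (y) x 10 mm, from y = -72 to +50 mm; origin on its underside. On it: the grey well at (0, +30 mm), an aluminium block with the arm's pivot at (0, -50 mm), and a steel stop post 11 mm across with a rubber top at (15, -8 mm), 93 mm high, in the stand's x, y
- well_mouth (a point): centre of the well's rim, 30 mm above the worktop; axes as the stand's. The well is a round grey cup 47 mm across its rim, inside 28 mm across, flaring to 35 mm at the mouth, floor 19 mm below the rim; a vial fully down in it has its centre 12 mm above this point and its top 43 mm above it
- pivot (a point): point on the reader arm's upright turning axis, at mid height of the blue arm bar (89 mm above the worktop). The bar is 18 mm wide, 10 mm thick, with a black reader head 34 mm across, 80 mm from the pivot, its underside 78 mm above the worktop: it passes about 5 mm over a fully seated vial
- reader_arm (a joint): angle of the blue reader arm about its upright pivot axis, rad: 0 at rest (the arm points roughly along the stand's -x, aside of the well), growing clockwise seen from above to 1.45 at the stop, where the arm points along the stand's +y over the well. A spring drives it back to 0: 3 N at the handle to start, 6 N at the stop.
- handle (a point): centre of the orange handle: an upright round post 16 mm across on top of the arm's end, 115 mm from the pivot axis; it stands from 94 to 136 mm above the worktop, this point is 117 mm above it (19 mm below the top)
- lamp_head (a point): obstacle, fixed: middle of the underside of the black magnifier lamp's head, which hangs 0.40 m above the worktop to the left of the work and fills some 80 mm either way in x and y and 170 mm upward; its arm runs from there to the back right, over 0.5 m up. Keep wrist and forearm out of it, also on the way from the start
- yellow_tub: closed yellow tub, 89 mm across, 52 mm high, loose, a bystander; origin at its underside
- roll_box: white carton with a blue stripe, 60 x 101 x 56 mm, loose, a bystander; origin at its underside
- stapler: black and grey stapler, 26 x 105 x 31 mm, loose, a bystander; origin at its underside
Not all that is in view belongs to the job. Of the things that look like the part that bears blue_vial, the smaller one is meant.

How it is judged:
By the outcome, as a careful person would: the job done as asked, in the order asked, and still so for the second after the job is handed in, while the arm keeps its last pose, push and grip.
It also fails if it takes over 58 s, if anything falls off the work surface, if the arm or the gripper's body presses on something with over 40 N, if the wrist force passes 120 N, or if a joint passes its speed limit or range.

### The arm

A 7-joint arm with a two-finger parallel gripper is mounted at the origin on a cart in front of the work surface, level with it; the furniture and walls round the work are solid. World frame = base frame: x ahead of the robot, y to its left, z up, the work surface at z = 0. Lengths are in m, angles in degrees, forces in N, time in s.
With the tool pointing down it reaches from about 0.425 to 0.875 m from the base axis. Payload 4.7 kg.
Tool frame: the origin (TCP) lies at the very end of the fingers, on their centre line; the grasp point (between the pads) lies 19 mm behind it; z points along the fingers, y is the line along which they close (so a half turn about z gives the same grasp; the last joint's range is limited). The gripper opens to 87 mm and grips with 3 to 60 N. Pads are 19 mm wide; open, the fingers measure 117 mm over their backs; the gripper's body (75 mm by 190 mm) begins 51 mm behind the grasp point.
Start: joints at [72.141, 18.392, -4.016, 83.108, 1.295, 78.541, -3.26], TCP at [0.208, -0.616, 0.223] pointing down, gripper open.
Joint ranges: [-163.93, 163.93], [-17.29, 119.83], [-79.2, 71.16], [3.27, 140.29], [-89.18, 269.18], [5.43, 117.66], [-154.24, 154.24]. Speed limits (degrees/s): [147.25, 147.25, 180, 180, 180, 180, 180].

### API

Orientations are given as [roll, pitch, yaw] about the fixed x, y, z axes, in that order (R = Rz(yaw) Ry(pitch) Rx(roll)).
In Python, from cell import telemetry, cams, env gives the robot as it stands.
- The arm moves only by the tool arm_command, never from a script. Its argument "series" is text: rows parted by semicolons, each of 5 numbers parted by spaces: the shift along the tool's x, y, z in mm, then the turn about the tool's z in rad, then the closure in counts, from 0 (fully open) to 255 (shut). A call has 1 to 20 rows; each row shifts and turns the commanded pose from where the row before left it, along the tool's axes as they then stand; what a row does not reach is not made up. A row lasts 1/12 s, in which the tool goes at most 41.7 mm and 7.16 degrees, less where a joint would pass 70% of its speed; a pose out of reach is approached as far as the arm can. A call is refused whole if a number of a shift passes 41.7 or a number of a turn 0.125, either way. A call with a gripper value outside its range is refused whole. The fingers move at their own pace and stop on an object; "squeeze" is the grip in N (left out, the last holds). Time passes only in rows, so rows that do not move let the fingers close. It gives the time, the measured TCP pose, the force, the opening and the grip force at its end, in the units of the state.
- telemetry.get_obs(): the state, without advancing time (a new reading comes with each control period).
- cams.read_camera(name): name is "scene" or "side" or "wrist"; returns the picture (384x512x3 uint8, blue, green, red); there is no depth.
- cams.calibration(name): a dict with "K" (3x3 intrinsics, pixels), "origin" and "rotation" of the camera in the world; the wrist camera has in their place "hand_eye" (4x4, takes a point from camera to tool coordinates, whose origin is the TCP and whose axes are the flange's). Camera axes: x right, y down, z forward; pixel columns grow to the right and rows downward; lengths in m; the calibration is good to about 2 mm. A picture is of the moment at which its call begins: read the wrist's pose just before it. calibration takes no time and is no camera call.
- env.sign_off(): hands the job in; it is judged then, once.
The state is a dict: "time_s": time; "qpos": joint angles; "joint_velocities": joint speeds; "effort": joint torques, N m; "tool_pos": TCP position; "tool_rot": TCP orientation; "force": force on the tool from outside, world axes, zero at the start; "wrist_torque": the same for the moment, N m; "grip_width": finger opening in m; "grasp_force": force on a finger pad.
Only numpy, scipy, OpenCV 4.12 (cv2) and the standard library are available. Lean on these libraries where they do the work, as an engineer would, in place of code of your own. Each camera call takes 0.05 s, during which the arm holds its last target. There are 200 camera calls.

## Working session

There is one attempt and no reset: what is moved stays moved. The work goes in short steps, Python scripts to look and compute and a tool call to move; the robot and the scene stay as the last step left them, time stands still between calls to the robot, and variables do not carry over. Pictures are saved under pics/ and viewed, at most 12 in all, crops included, and the job is handed in when it is done.

Besides the shell and the picture viewer there is one more tool, called after "Emit:" as name(argument=value, ...), one argument or row to a line, values as JSON. arm_command: Moves the arm, as the interface text tells. Its arguments: {"type":"object","properties":{"series":{"type":"string"},"squeeze":{"type":"number"}},"required":["series"]}

```bash
mkdir -p pics; cat > h.py <<'E'
import numpy as np, cv2
from cell import telemetry, cams, env
from scipy.spatial.transform import Rotation as R
def snap(n,f):
    o=telemetry.get_obs(); im=cams.read_camera(n); cv2.imwrite('pics/'+f,im); return o,im
def pose(name,o=None):
    c=cams.calibration(name)
    if 'origin' in c: return np.array(c['K']),np.array(c['origin']),np.array(c['rotation'])
    T=np.array(c['hand_eye']); Rt=R.from_euler('xyz',o['tool_rot'],degrees=True).as_matrix()
    return np.array(c['K']),np.array(o['tool_pos'])+Rt@T[:3,3],Rt@T[:3,:3]
def pix2z(name,u,v,z,o=None):
    K,p,Rm=pose(name,o); d=Rm@np.linalg.inv(K)@np.array([u,v,1.]); return p+d*(z-p[2])/d[2]
def proj(name,P,o=None):
    K,p,Rm=pose(name,o); q=K@(Rm.T@(np.array(P)-p)); return q[:2]/q[2]
E
python3 - <<'E'
from h import *
o,a=snap('scene','a.png'); _,b=snap('side','b.png')
cv2.imwrite('pics/ab.png',cv2.resize(np.vstack([a,b]),(800,600)) if 0 else a)
print(o)
for n in('scene','side','wrist'): print(n,cams.calibration(n))
E
```

```text
{'time_s': 0.0, 'qpos': array([72.13832475, 18.43784258, -4.01473938, 83.17487043,  1.29487468,
       78.54230432, -3.25936893]), 'joint_velocities': array([-0.05209916,  0.07371457, -0.00450041, -0.04026013,  0.04789678,
       -0.01937527, -0.00855005]), 'effort': array([ 7.27543738e-04, -4.91284096e+01, -4.03586207e-01, -3.12532425e+01,
       -6.39189966e-02,  4.38356667e-02,  1.68796796e-04]), 'tool_pos': array([ 0.2078344 , -0.61528274,  0.2214755 ]), 'tool_rot': array([-1.79890218e+02,  5.99182596e-03,  1.86712842e+01]), 'force': array([-0.38089261,  0.10029708, -0.01904392]), 'wrist_torque': array([0.0105477 , 0.01279518, 0.02412327]), 'grasp_force': 0.0, 'grip_width': 0.08691324306741785}
scene {'K': array([[424.12864312,   0.        , 250.23697056],
       [  0.        , 424.12864312, 193.68336424],
       [  0.        ,   0.        ,   1.        ]]), 'origin': array([-0.25969361,  0.59041497,  0.85361868]), 'rotation': array([-122.16207844,    0.70120701, -118.67266605])}
side {'K': array([[433.70391695,   0.        , 258.341789  ],
       [  0.        , 433.70391695, 200.98790018],
       [  0.        ,   0.        ,   1.        ]]), 'origin': array([ 0.36899865, -0.68933405,  0.99518295]), 'rotation': array([-131.38967432,   -0.734943  ,  -14.57920157])}
wrist {'K': array([[284.93938233,   0.        , 254.73599897],
       [  0.        , 284.93938233, 192.48803164],
       [  0.        ,   0.        ,   1.        ]]), 'hand_eye': array([[-1.18767495e-03, -9.63050444e-01, -2.69318459e-01,
         7.31616200e-02],
       [ 9.99999260e-01, -1.21454834e-03, -6.68456108e-05,
         9.87084653e-05],
       [-2.62724592e-04, -2.69318339e-01,  9.63051174e-01,
        -1.62356150e-01],
       [ 0.00000000e+00,  0.00000000e+00,  0.00000000e+00,
         1.00000000e+00]])}
```

View pics/a.png

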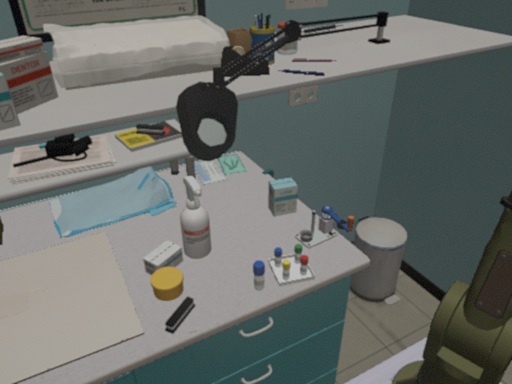

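View pics/b.png

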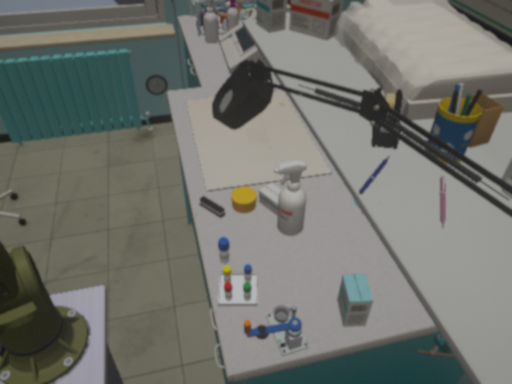

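The scene view (a) shows the tray with red (304,260), blue (278,253), yellow (287,266) and green (298,249) caps. A larger blue-capped bottle at (259,270) stands outside it as a decoy. The only red vial cap is at scene (304,260) and side (228,288). The reader stand is at side (285,325), with the orange handle at (248,326).

```bash
sed -i "s/np.array(c\['rotation'\])/R.from_euler('xyz',c['rotation'],degrees=True).as_matrix()/" h.py
python3 - <<'E'
from h import *
a=cv2.imread('pics/a.png');b=cv2.imread('pics/b.png')
ca=cv2.resize(a[195:295,240:373],(798,600),interpolation=2);cb=cv2.resize(b[230:360,200:330],(600,600),interpolation=2)
cv2.imwrite('pics/c.png',cv2.resize(np.hstack([ca[:,:],cb]),(800,343)))
cv2.imwrite('pics/c2.png',cb)
for n,l in dict(red=(228,286),yel=(227,270),blue=(248,269),green=(247,287),bigblue=(223,243)).items(): print(n,pix2z('side',*l,.062).round(3))
print('redscene',pix2z('scene',304,257,.062),'handle side',pix2z('side',248,326,.117),'scene',pix2z('scene',350,221,.117))
print('well',pix2z('side',282,314,.03),pix2z('scene',307,236,.03),'pivot',pix2z('side',294,324,.095))
E
```

```text
red [0.483 0.021 0.062]
yel [0.491 0.075 0.062]
blue [0.548 0.064 0.062]
green [0.531 0.005 0.062]
bigblue [0.5   0.177 0.062]
redscene [0.47901165 0.02423497 0.062     ] handle side [ 0.4977663  -0.14420965  0.117     ] scene [ 0.49388793 -0.14634319  0.117     ]
well [ 0.60457444 -0.07718205  0.03      ] [ 0.58680975 -0.06420374  0.03      ] pivot [ 0.60832322 -0.15194512  0.095     ]
```

View pics/c2.png

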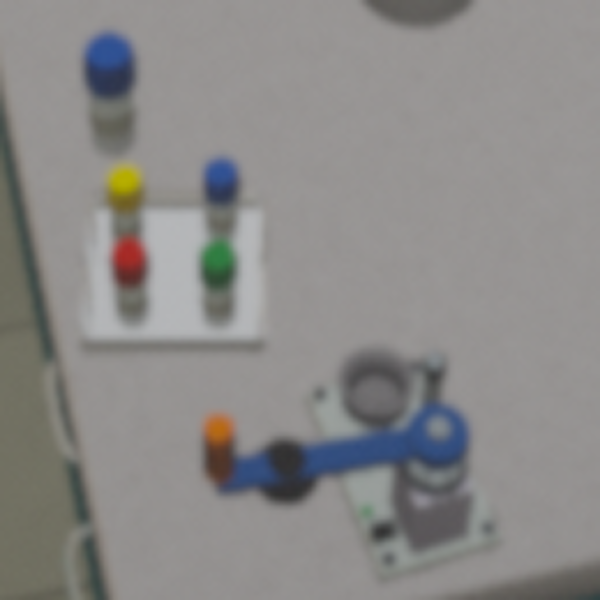

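View pics/c.png

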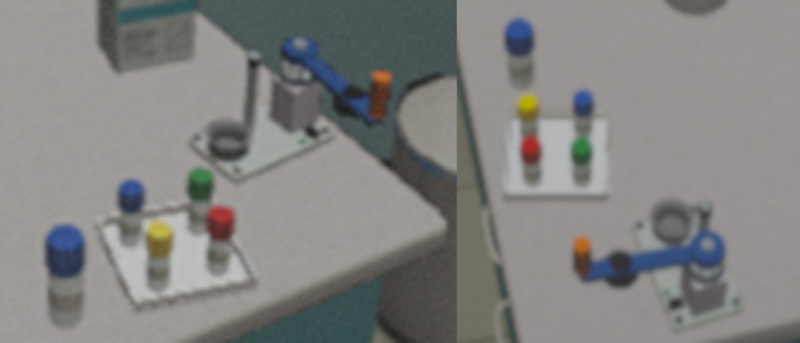

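The crops confirm the choice: the tray at the lower left holds red (crop 130,255), green, yellow and blue, and the decoy bottle is outside it. The arm is at rest, with its handle at (219,430), pivot at (438,432), well at (376,378) and post at (435,362). Next I'll fit the stand pose.

```bash
python3 - <<'E'
from h import *
from scipy.optimize import least_squares
S=[('side',(294.9,323.6),(0,-.05,.1)),('side',(281.3,312.),(0,.03,.03)),('side',(294.3,308.4),(.015,-.008,.093)),
('scene',(327.4,208.4),(0,-.05,.1)),('scene',(306.4,234.4),(0,.03,.03)),('scene',(313.7,211.9),(.015,-.008,.093))]
def W(p,l): c,s=np.cos(p[2]),np.sin(p[2]); return np.array([p[0]+c*l[0]-s*l[1],p[1]+s*l[0]+c*l[1],l[2]])
f=lambda p:np.concatenate([proj(n,W(p,l))-u for n,u,l in S])
r=least_squares(f,[.6,-.11,.2]);p=r.x
print(p,np.degrees(p[2]),r.fun.round(1)); print('well',W(p,(0,.03,.03)),'pivot',W(p,(0,-.05,.089)),'post',W(p,(.015,-.008,.093)))
h=least_squares(lambda q:np.concatenate([proj('side',(*q,.134))-(247.5,322.7),proj('scene',(*q,.134))-(351,217.7)]),[.5,-.14]);print('handle',h.x,h.fun)
for n,a,b in [('red',(228,285.7),(304.4,257.0)),('green',(247.2,286),(298.2,246.5)),('yel',(227,269.5),(287,262.5)),('blue',(247.8,268),(278,249.5))]:
  h=least_squares(lambda q:np.concatenate([proj('side',(*q,.06))-a,proj('scene',(*q,.06))-b]),[.5,.04]);print(n,h.x,h.fun.round(1))
E
```

```text
[ 0.60478459 -0.10201342  0.06864484] 3.9330594394157954 [-0.8 -0.8 -0.5  0.5 -1.2  0.2 -0.2 -1.9 -0.3 -1.8 -0.  -1.7]
well [ 0.60272686 -0.07208407  0.03      ] pivot [ 0.60821413 -0.15189566  0.089     ] post [ 0.62029799 -0.10896571  0.093     ]
handle [ 0.49429128 -0.14616798] [-0.80473785  0.17944913 -0.48064038 -1.47419228]
red [0.48200517 0.02215991] [-0.3  0.4 -0.4 -0.3]
green [0.53106393 0.00964517] [-0.5  0.2 -0.3 -0.8]
yel [0.48907516 0.07688734] [-0.8  0.5 -0.7 -0.9]
blue [0.54741176 0.06902279] [-0.4  0.2 -0.3 -0.5]
```

Emit:
arm_command(
  series="29.2 -20.2 0 0 0;29.2 -20.2 0 0 0;29.2 -20.2 0 0 0;29.2 -20.2 0 0 0;29.2 -20.2 0 0 0;29.2 -20.2 0 0 0;29.2 -20.2 0 0 0;29.2 -20.2 0 0 0;29.2 -20.2 0 0 0;29.2 -20.2 0 0 0;19.4 -29.8 0 0 110;19.4 -29.8 0 0 110;19.4 -29.8 0 0 110;19.4 -29.8 0 0 110;19.4 -29.8 0 0 110;19.4 -29.8 0 0 110;19.4 -29.8 0 0 110;19.4 -29.8 0 0 110;19.4 -29.8 0 0 110",
)

```text
time_s: 1.68
tool_pos: [0.4994, -0.0194, 0.2224]
tool_rot: [180.0, 0.0, 18.7]
force: [0.5, 0.8, -0.0]
grip_width: 0.0498
grasp_force: 0.0
```

Emit:
arm_command(
  series="0 0 0 -0.125 110;0 0 0 -0.125 110;0 0 0 -0.125 110;0 0 0 -0.125 110;0 0 0 -0.125 110;0 0 0 -0.125 110;0 0 0 -0.125 110;0 0 0 -0.125 110;0 0 0 -0.125 110;0 0 0 -0.125 110;0 0 0 -0.125 110;0 0 0 -0.125 110;0 0 0 -0.125 110;0 0 0 -0.125 110;0 0 0 -0.125 110;0 0 0 0 110;0 0 0 0 110",
)

```text
time_s: 3.1
tool_pos: [0.4993, -0.021, 0.2222]
tool_rot: [-180.0, -0.0, 125.9]
force: [-0.3, -0.3, 0.0]
grip_width: 0.0496
grasp_force: 0.0
```

```bash
python3 - <<'E'
from h import *
o,w=snap('wrist','w1.png'); np.save('o1.npy',o,allow_pickle=True)
print(o['tool_pos'],o['tool_rot'],o['grip_width'],o['qpos'].round(0))
for n,P in dict(red=(.482,.022,.065),well=(.6027,-.072,.03),handle=(.494,-.146,.136),green=(.531,.0096,.065)).items(): print(n,proj('wrist',P,o).round(1))
print('lamp',pix2z('side',238,105,.4))
E
```

```text
[ 0.49932593 -0.02102503  0.2222431 ] [-1.79972622e+02 -1.89824061e-02  1.25894305e+02] 0.049558534886931564 [ 36.   2. -37. 103.   1.  76.  35.]
red [265.5 139.8]
well [294.9 246.6]
handle [178.1 290.9]
green [293.5 174.1]
lamp [0.59285643 0.36476319 0.4       ]
```

View pics/w1.png

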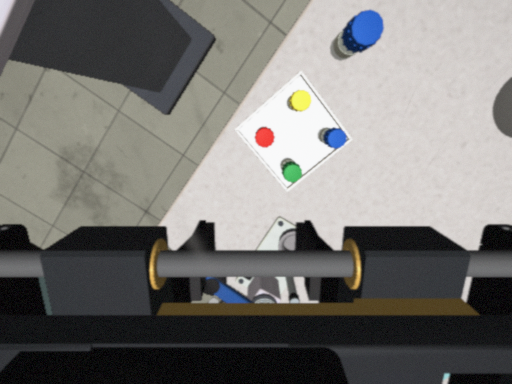

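The wrist view shows the red cap at (264,137), green (291,172), yellow (301,100) and blue (336,138). The well rim shows between the fingers near (292,240). I'll refine the red cap by colour.

```bash
cat >> h.py <<'E'
def blob(im,h,tol=8,smin=140,vmin=60):
    H=cv2.cvtColor(im,cv2.COLOR_BGR2HSV).astype(int); d=abs((H[...,0]-h+90)%180-90)
    m=((d<tol)&(H[...,1]>smin)&(H[...,2]>vmin)).astype(np.uint8); n,l,s,c=cv2.connectedComponentsWithStats(m)
    return [(c[i].round(1),s[i]) for i in np.argsort(-s[1:,4])[:3]+1] if n>1 else []
def move(target,yaw,o):
    Rt=R.from_euler('xyz',o['tool_rot'],degrees=True).as_matrix()
    print('shift mm',(Rt.T@(np.array(target)-o['tool_pos'])*1e3).round(1),'turn rad',np.radians((o['tool_rot'][2]-yaw+180)%360-180).round(3))
E
python3 - <<'E'
from h import *
o=np.load('o1.npy',allow_pickle=True).item(); im=cv2.imread('pics/w1.png')
for n,h,t in (('red',0,8),('green',70,15),('yel',28,8)):
  b=blob(im,h,t); print(n,b[:2],[pix2z('wrist',*x[0],.063,o).round(4) for x in b[:2]])
b=blob(im,0)[0][0]; P=pix2z('wrist',*b,.063,o); move([P[0],P[1],.1],125.9,o); move([P[0],P[1],.036],125.9,o)
E
```

```text
red [(array([264.1, 136.8]), array([256, 128,  18,  19, 266], dtype=int32))] [array([0.479 , 0.0236, 0.063 ])]
green [(array([291.5, 171.6]), array([284, 163,  17,  19, 240], dtype=int32))] [array([0.5278, 0.0103, 0.063 ])]
yel [(array([299.6, 100.3]), array([290,  91,  20,  20, 310], dtype=int32)), (array([185.3, 309.3]), array([171, 303,  30,  12,  82], dtype=int32))] [array([0.487 , 0.0771, 0.063 ]), array([ 0.5276, -0.2184,  0.063 ])]
shift mm [ 48.    9.8 122.3] turn rad -0.0
shift mm [ 48.    9.8 186.3] turn rad -0.0
```

Emit:
arm_command(
  series="12 2.4 20 0 110;12 2.4 20 0 110;12 2.4 20 0 110;12 2.4 20 0 110;0 0 20 0 110;0 0 20 0 110;0 0 20 0 110;0 0 20 0 110;0 0 15 0 110;0 0 11 0 110;0 0 0 0 110;0 0 0 0 255;0 0 0 0 255;0 0 0 0 255;0 0 0 0 255;0 0 0 0 255;0 0 0 0 255",
  squeeze=12,
)

```text
time_s: 4.57
tool_pos: [0.4796, 0.0233, 0.0371]
tool_rot: [180.0, 0.1, 126.1]
force: [-0.1, -0.6, 2.1]
grip_width: 0.0215
grasp_force: 12.0
```

Emit:
arm_command(
  series="0 0 25 0 255",
)

```text
time_s: 4.65
tool_pos: [0.4842, 0.023, 0.0166]
tool_rot: [179.6, 0.5, 126.1]
force: [-0.6, -1.2, 19.3]
grip_width: 0.0212
grasp_force: 12.1
```

That row had the wrong sign: it moved down 25 mm, with 19 N of force. I'm reversing it now and checking the vial.

Emit:
arm_command(
  series="0 0 -20 0 255;0 0 0 0 255;0 0 0 0 255",
)

```text
time_s: 4.9
tool_pos: [0.4801, 0.0234, 0.0322]
tool_rot: [179.9, 0.1, 126.1]
force: [0.3, 0.0, -0.4]
grip_width: 0.0214
grasp_force: 11.9
```

```bash
python3 - <<'E'
from h import *
o,w=snap('wrist','w2.png'); _,b=snap('side','s2.png'); _,a=snap('scene','a2.png')
f=lambda i:cv2.resize(i,(400,300),interpolation=2)
cv2.imwrite('pics/m2.png',np.vstack([np.hstack([f(w),f(w[100:250,150:350])]),np.hstack([f(b[230:320,180:300]),f(a[215:290,250:350])])]))
print(o['tool_pos'],o['tool_rot'],o['force'],o['grip_width'])
E
```

```text
[0.48005399 0.02343699 0.0321992 ] [1.79907567e+02 9.05685793e-02 1.26088531e+02] [ 0.30289181  0.01725315 -0.40374924] 0.02143607458390732
```

View pics/m2.png

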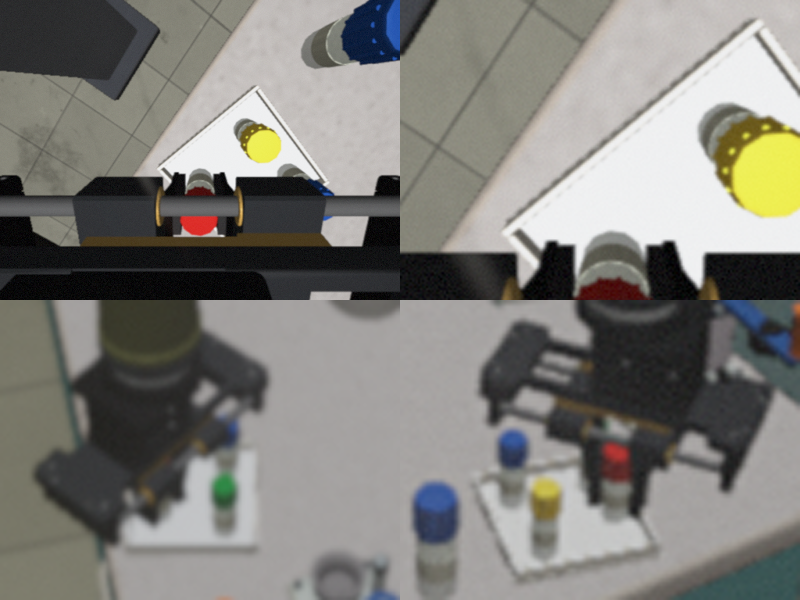

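The vial is upright between the pads and the other three stand untouched, but my slip slid the grip about 20 mm down it. I'll set it back down, release, and regrip at cap height.

Emit:
arm_command(
  series="0 0 8 0 255;0 0 6 0 255;0 0 0 0 255;0 0 0 0 110;0 0 0 0 110;0 0 0 0 110;0 0 0 0 110;0 0 0 0 110;0 0 -10 0 110;0 0 -10 0 110;0 0 0 0 110;0 0 0 0 255;0 0 0 0 255;0 0 0 0 255;0 0 0 0 255;0 0 0 0 255",
  squeeze=12,
)

```text
time_s: 6.38
tool_pos: [0.4788, 0.0234, 0.0372]
tool_rot: [-180.0, -0.0, 126.1]
force: [0.3, 0.3, -0.9]
grip_width: 0.0243
grasp_force: 0.0
```

```bash
python3 - <<'E'
from h import *
o,w=snap('wrist','w3.png'); o2,a=snap('scene','a3.png')
f=lambda i:cv2.resize(i,(400,300),interpolation=2)
cv2.imwrite('pics/m3.png',np.hstack([f(w[170:320,156:356]),f(a[215:290,250:350])]))
print(o['tool_pos'],o['grip_width'],o['force']); move([.6027,-.072,.15],94,o)
E
```

```text
[0.47878095 0.02338017 0.03724973] 0.024288157124964356 [ 0.25588899  0.29842625 -0.90964137]
shift mm [-150.    43.9 -112.8] turn rad 0.56
```

View pics/m3.png

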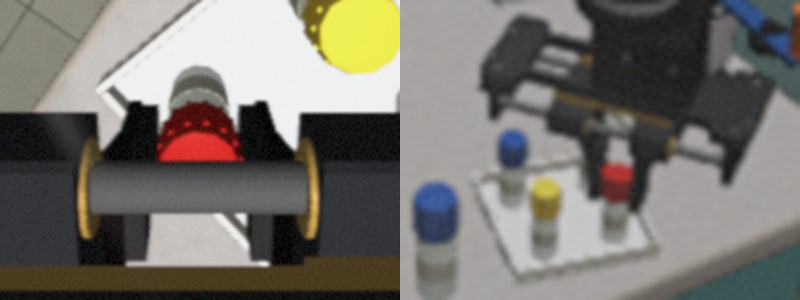

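Emit:
arm_command(
  series="0 0 0 0 255;0 0 0 0 255;0 0 0 0 255;0 0 -13 0 255;0 0 -25 0 255;0 0 -25 0 255;0 0 -25 0 255;0 0 -25 0 255;0 0 0 0.112 255;0 0 0 0.112 255;0 0 0 0.112 255;0 0 0 0.112 255;0 0 0 0.112 255;0 0 0 0 255",
  squeeze=12,
)

```text
time_s: 7.65
tool_pos: [0.479, 0.0234, 0.1505]
tool_rot: [-180.0, 0.0, 93.9]
force: [0.3, 0.3, 0.2]
grip_width: 0.0215
grasp_force: 12.0
```

Emit:
arm_command(
  series="-17.3 19.5 0 0 255;-17.3 19.5 0 0 255;-17.3 19.5 0 0 255;-17.3 19.5 0 0 255;-17.3 19.5 0 0 255;-17.3 19.5 0 0 255;0 0 0 0 255;0 0 0 0 255;0 0 0 0 255",
)

```text
time_s: 8.4
tool_pos: [0.6024, -0.071, 0.1501]
tool_rot: [-179.9, -0.1, 94.1]
force: [-1.2, 0.5, -1.5]
grip_width: 0.0216
grasp_force: 12.0
```

```bash
python3 - <<'E'
from h import *
o,w=snap('wrist','w4.png'); o2,a=snap('scene','a4.png'); _,b=snap('side','b4.png')
f=lambda i:cv2.resize(i,(400,300),interpolation=2)
cv2.imwrite('pics/m4.png',np.vstack([np.hstack([f(w),f(w[150:300,156:356])]),np.hstack([f(b[240:360,200:360]),f(a[190:280,255:375])])]))
print(o['tool_pos'],o['tool_rot'],o['grip_width'],o['grasp_force'],o['force'])
print(proj('wrist',(.6027,-.072,.03),o),proj('scene',(.6027,-.072,.03)),proj('side',(.6027,-.072,.03)))
E
```

```text
[ 0.60241003 -0.07099731  0.15009125] [-1.79930944e+02 -6.23577827e-02  9.41497287e+01] 0.02157972452894164 11.99930930742994 [-1.23875241  0.53646465 -1.48255996]
[255.61872891 188.31422778] [306.122086   232.56812173] [280.73357623 312.49870556]
```

View pics/m4.png

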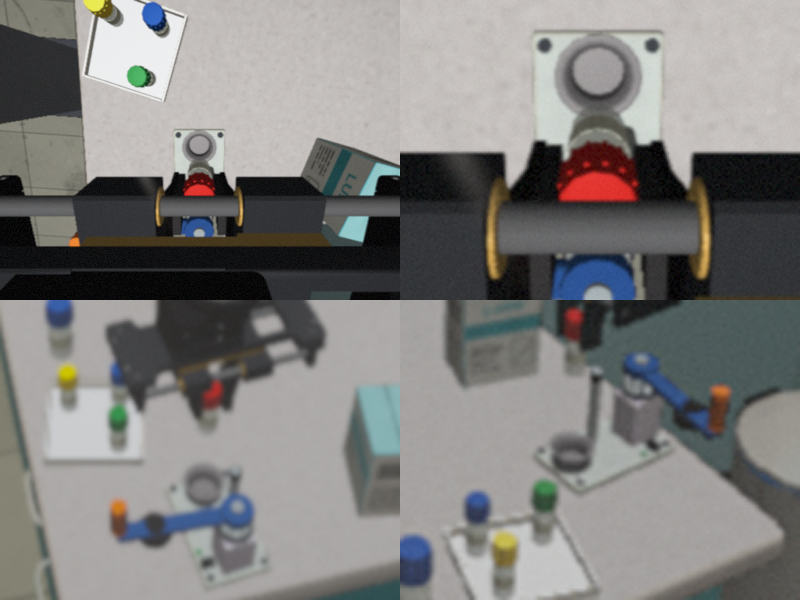

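The vial is held and three remain in the tray. The well rim centre is at wrist (254.5,188.5) against a predicted (255.6,188.3), so it's aligned. Lowering now.

Emit:
arm_command(
  series="-1 0 20 0 255;0 0 20 0 255;0 0 20 0 255;0 0 15 0 255;0 0 10 0 255;0 0 8 0 255;0 0 6 0 255;0 0 4 0 255;0 0 1 0 255;0 0 0 0 255;0 0 0 0 255",
)

```text
time_s: 9.47
tool_pos: [0.6036, -0.0729, 0.0472]
tool_rot: [179.9, 0.0, 94.0]
force: [-0.3, 0.6, -0.5]
grip_width: 0.0213
grasp_force: 12.0
```

Emit:
arm_command(
  series="0 0 1.5 0 255;0 0 0 0 255;0 0 1 0 255;0 0 0 0 255;0 0 0 0 255",
)

```text
time_s: 9.88
tool_pos: [0.6035, -0.0731, 0.0452]
tool_rot: [180.0, 0.0, 94.0]
force: [-1.1, -0.0, 5.1]
grip_width: 0.0213
grasp_force: 12.0
```

Emit:
arm_command(
  series="0 0 0 0 110;0 0 0 0 110;0 0 0 0 110;0 0 0 0 110;0 0 0 0 110;0 0 -10 0 110;0 0 -20 0 110;0 0 -30 0 110;0 0 -35 0 110;0 0 -30 0 110;0 0 0 0 110",
)

```text
time_s: 10.8
tool_pos: [0.6072, -0.0727, 0.177]
tool_rot: [179.3, 0.2, 94.0]
force: [1.4, 0.3, 1.6]
grip_width: 0.0494
grasp_force: 0.0
```

Emit:
arm_command(
  series="0 0 0 -0.12 110;0 0 0 -0.12 110;0 0 0 -0.12 110;0 0 0 -0.12 110;0 0 0 -0.12 110;0 0 0 -0.12 110;0 0 0 -0.12 110;0 0 0 -0.12 110;0 0 0 -0.12 110;0 0 0 -0.12 110;0 0 0 -0.12 110;0 0 0 -0.12 110;0 0 0 0 110",
)

```text
time_s: 11.88
tool_pos: [0.6031, -0.073, 0.1694]
tool_rot: [180.0, 0.0, 176.7]
force: [0.0, -0.4, -0.3]
grip_width: 0.0494
grasp_force: 0.0
```

```bash
python3 - <<'E'
from h import *
o,w=snap('wrist','w5.png'); o2,a=snap('scene','a5.png'); _,b=snap('side','b5.png')
f=lambda i:cv2.resize(i,(400,300),interpolation=2)
cv2.imwrite('pics/m5.png',np.vstack([np.hstack([f(w),f(w[150:300,156:356])]),np.hstack([f(b[240:360,200:360]),f(a[190:280,255:375])])]))
print(o['tool_pos'],o['tool_rot'],o['grip_width'],o['qpos'].round())
for x in blob(w,0)[:2]: print('red',x[0],pix2z('wrist',*x[0],.072,o))
for x in blob(w,12,7)[:2]: print('or',x,pix2z('wrist',*x[0],.13,o))
print(proj('scene',(.603,-.0725,.073)),blob(a,0)[:2],proj('side',(.603,-.0725,.073)),blob(b,0)[:2])
E
```

```text
[ 0.60313943 -0.07298909  0.16938042] [1.79996095e+02 1.52867323e-02 1.76686286e+02] 0.0494109037482218 [ 43.  22. -48.  92.  17.  74.  79.]
red [257.  191.1] [ 0.60046679 -0.0711098   0.072     ]
red [158.  76.] [ 0.49432386 -0.14932462  0.072     ]
or (array([132.1,  61.5]), array([118,  48,  29,  28, 621], dtype=int32)) [ 0.49250563 -0.1469016   0.13      ]
or (array([154.5,  71.8]), array([148,  64,  12,  15,  68], dtype=int32)) [ 0.49955694 -0.13327746  0.13      ]
[306.99582577 221.48475353] [(array([28.4, 77. ]), array([  8,  67,  43,  21, 303], dtype=int32)), (array([19.1, 49.2]), array([ 0, 44, 42, 11, 58], dtype=int32))] [281.69793159 302.82160549] [(array([309.8,  11.3]), array([292,   5,  37,  13, 162], dtype=int32)), (array([282. , 303.4]), array([279, 300,   7,   8,  40], dtype=int32))]
```

View pics/m5.png

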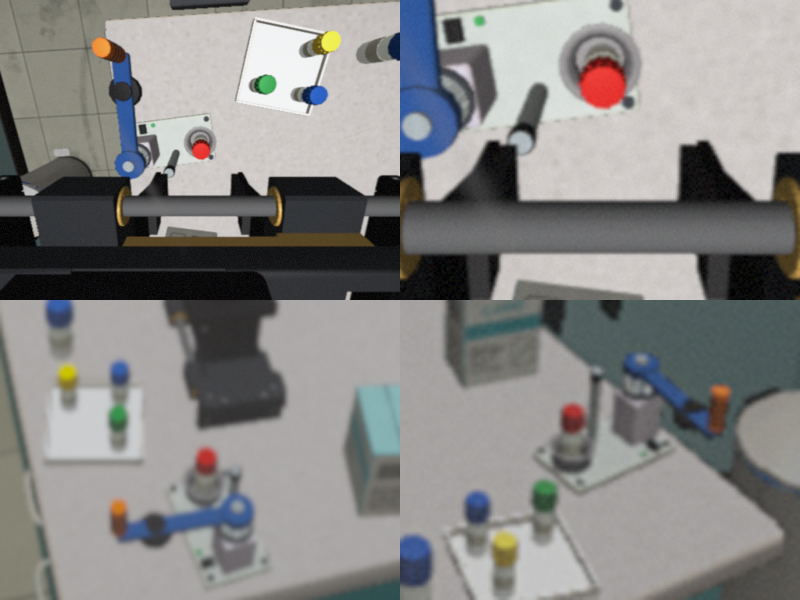

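The vial stands upright in the well with the arm at rest. The handle top is at about (0.4935, -0.1465). Next is the handle grasp.

Emit:
arm_command(
  series="26.3 -19.9 0 0 110;26.3 -19.9 0 0 110;26.3 -19.9 0 0 110;26.3 -19.9 0 0 110;0 0 0 0 110;0 0 0 0 110;0 0 15 0 110;0 0 20 0 110;0 0 20 0 110;0 0 10 0 110;0 0 3 0 110;0 0 0 0 110;0 0 0 0 110",
  squeeze=30,
)

```text
time_s: 13.12
tool_pos: [0.4943, -0.1455, 0.1019]
tool_rot: [180.0, 0.1, 176.5]
force: [0.7, 0.2, 0.7]
grip_width: 0.0493
grasp_force: 0.0
```

```bash
python3 - <<'E'
from h import *
o,w=snap('wrist','w6.png'); _,b=snap('side','b6.png')
print(o['tool_pos'],o['tool_rot'],o['force'])
f=lambda i:cv2.resize(i,(400,300),interpolation=2)
cv2.imwrite('pics/m6.png',np.hstack([f(w[150:300,156:356]),f(b[240:360,180:340])]))
for x in blob(w,12,7)[:2]: print('or',x,pix2z('wrist',*x[0],.133,o))
E
```

```text
[ 0.49429112 -0.14553761  0.10185204] [1.79990929e+02 7.32663388e-02 1.76546779e+02] [0.74419742 0.1841372  0.72258936]
or (array([253.3, 237.2]), array([241, 221,  26,  30, 536], dtype=int32)) [ 0.48033097 -0.14573335  0.133     ]
or (array([436.8, 301.5]), array([436, 300,   3,   4,   4], dtype=int32)) [ 0.52354882 -0.05020275  0.133     ]
```

View pics/m6.png

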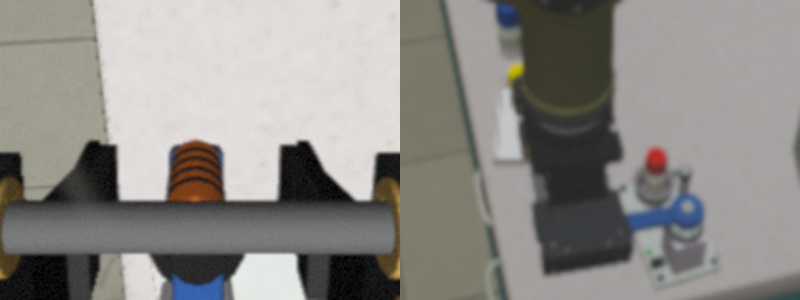

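Emit:
arm_command(
  series="0 0 0 0 255;0 0 0 0 255;0 0 0 0 255;0 0 0 0 255;0 0 0 0 255;0 0 0 0 255;-0.14 5.75 0 0.05 255;-0.14 5.75 0 0.05 255;-0.14 5.75 0 0.05 255;-0.14 5.75 0 0.05 255;-0.14 5.75 0 0.05 255;-0.14 5.75 0 0.05 255;-0.14 5.75 0 0.05 255;-0.14 5.75 0 0.05 255",
  squeeze=40,
)

```text
time_s: 14.38
tool_pos: [0.5039, -0.103, 0.101]
tool_rot: [-179.8, -0.1, 153.4]
force: [-2.7, -1.9, 2.7]
grip_width: 0.0148
grasp_force: 40.0
```

Emit:
arm_command(
  series="-0.14 5.75 0 0.05 255;-0.14 5.75 0 0.05 255;-0.14 5.75 0 0.05 255;-0.14 5.75 0 0.05 255;-0.14 5.75 0 0.05 255;-0.14 5.75 0 0.05 255;-0.14 5.75 0 0.05 255;-0.14 5.75 0 0.05 255;-0.14 5.75 0 0.05 255;-0.14 5.75 0 0.05 255;-0.14 5.75 0 0.05 255;-0.14 5.75 0 0.05 255;-0.14 5.75 0 0.05 255;-0.14 5.75 0 0.05 255;-0.14 5.75 0 0.05 255;-0.14 5.75 0 0.05 255;-0.14 5.75 0 0.05 255;0 0 0 0 255;0 0 0 0 255",
)

```text
time_s: 15.97
tool_pos: [0.5768, -0.0411, 0.101]
tool_rot: [-179.8, -0.1, 105.0]
force: [-6.5, 1.7, 6.1]
grip_width: 0.0147
grasp_force: 40.0
```

Emit:
arm_command(
  series="-0.14 5.75 0 0.05 255;-0.14 5.75 0 0.05 255;-0.14 5.75 0 0.05 255;0 0 0 0 255;0 0 0 0 255;0 3 0 0.02 255;0 0 0 0 255;0 0 0 0 255",
)

```text
time_s: 16.63
tool_pos: [0.5964, -0.0373, 0.1009]
tool_rot: [-179.8, -0.1, 95.2]
force: [-6.5, 1.5, 4.7]
grip_width: 0.0149
grasp_force: 40.0
```

Emit:
arm_command(
  series="0 3 0 0.02 255;0 0 0 0 255;0 0 0 0 255;0 2 0 0 255;0 0 0 0 255;0 0 0 0 255",
)

```text
time_s: 17.13
tool_pos: [0.6, -0.037, 0.1009]
tool_rot: [-179.6, -0.1, 94.1]
force: [-11.0, 1.5, 7.9]
grip_width: 0.0147
grasp_force: 40.0
```

Emit:
arm_command(
  series="0 2 0 0 255;0 0 0 0 255;0 0 0 0 255;0 0 0 0 255;0 0 0 0 255;0 0 0 0 255;0 0 0 0 255;0 0 0 0 255",
)

```text
time_s: 17.8
tool_pos: [0.6002, -0.037, 0.1008]
tool_rot: [-179.4, -0.0, 94.1]
force: [-15.0, 2.3, 11.6]
grip_width: 0.0153
grasp_force: 40.0
```

```bash
python3 - <<'E'
from h import *
o,w=snap('wrist','w7.png'); o2,a=snap('scene','a7.png'); _,b=snap('side','b7.png')
f=lambda i:cv2.resize(i,(400,300),interpolation=2)
cv2.imwrite('pics/m7.png',np.vstack([np.hstack([f(w),f(w[150:300,156:356])]),np.hstack([f(b[240:360,200:360]),f(a[190:280,255:375])])]))
print(o['tool_pos'],o['force'],o['grip_width'])
E
```

```text
[ 0.60020674 -0.03701817  0.10082337] [-14.98029247   2.29020996  11.62436357] 0.015319491883648256
```

View pics/m7.png

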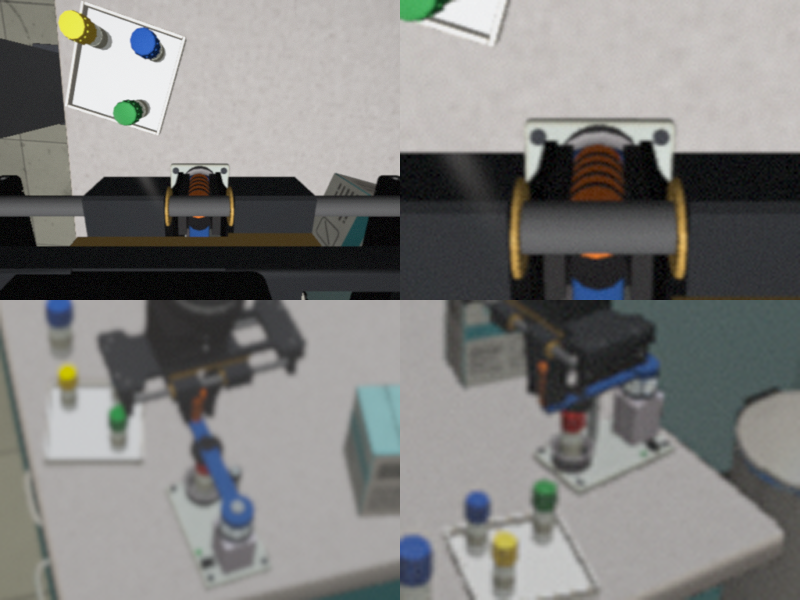

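The arm lies along the stand's +y over the seated vial, which is still upright. The last 2 mm of push moved it only 0.2 mm while the force rose, so it is against the stop and held.

```bash
python3 -c "
from h import *
print(env.sign_off())"
```

```text
the job is handed in; nothing more can be done
None
```

The job is handed in: the red vial is upright and fully down in the well, the other three are still standing in the tray, and the reader arm is gripped against its stop. One wrong-sign move pressed down on the red vial in the tray at about 19 N, so I set it back down and regripped it before placing it.

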